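# Load a slide carrier through the scanner's sprung light flap

### The job

Load the blue-finned slide carrier into the slide scanner: set it down in the open infeed lane in front of the orange flap, nose towards the flap, then slide it along the lane floor through the sprung flap and on until it presses on the hidden sprung stop under the hood. Feel for the stop and press it gently with about 6 N, never more than 12 N, then let go so that the carrier stays lying against the stop and the flap is swung shut behind it. Leave the other things on the bench alone, and push the scanner and the flap no harder than needed.

Things in the scene. Friction and masses are not known exactly. Their poses are not given: they have to be found in the camera images.
- carrier: White plastic slide carrier with a BLUE fin, loose, about 200 g. Flat block 100 long (x) x 42 wide (y) x 22 mm high; the foremost 14 mm (+x, the nose) is only 26 mm wide. On its top near the rear (-x) stands the grip fin: x -48 to -12 mm, 12 mm thick (y), from 22 to 54 mm above the underside. Most weight is under the fin. Origin: centre of the underside, x to the nose, z up.
- carrier_fin (a point): Centre of the blue fin: 30 mm behind the carrier's origin, 38 mm above its underside; same axes as the carrier.
- spare: A second carrier of the same shape, with a YELLOW fin: bystander, stays where it is.
- scanner: White slide scanner with a blue band, fixed, 150 mm high, with a straight infeed lane along its x axis (+x goes in). Origin: on the lane's centre line at the shut flap, at bench height. Black lane floor 6 mm above the origin; lane 48 mm wide inside (y -24 to +24) from its open end at x = -130 mm; grey side walls end 26 mm above the bench, lower than the fin, which stays above them and the flap.
- hood_edge (a point): Where the white hood over the inner part of the lane begins: on the centre line, 150 mm inwards of the flap, at the tunnel ceiling 36 mm above the bench. The hood's top is 70 mm above the bench; it is 110 mm wide and 105 mm long, then the main housing follows. Up to here the lane is open above: only the carrier's front goes under the hood, the fin stays in the open.
- flap (a joint): Orange sprung flap across the lane: upright leaf 44 mm wide, 4 thick, top 26 mm above the bench, upright hinge pin at the lane's +y side. 0 = shut, grows (rad) as it swings inwards only, to 1.6; a light spring shuts it (pushing through takes 2 to 5 N). Open, it lies along the carrier's side and reaches 46 mm in: it shuts once the carrier's origin is over 100 mm inwards of the scanner's origin.
- flap_tip (a point): Middle of the flap's free edge.
- feeder: Feed unit under the hood, fixed to the scanner; origin 154 mm inwards of the flap on the centre line, x inwards. Carries the sprung rubber stop, whose place varies and is not measured or seen: the nose meets it with the carrier's origin 104 to 150 mm inwards of the flap. Damped, it yields 0.5 mm per N (approach at 10 mm/s); released, it slowly pushes the carrier back 2-3 mm until floor friction holds it. Press about 6 N, never over 12.
- pot: Sample pot with red cap, 48 mm across, 60 mm high: bystander. Origin: centre of the underside.
- dropper: Amber dropper bottle with white cap, 34 mm across, 80 mm high: bystander. Origin: centre of the underside.
- dish: Clear culture dish, 60 mm across, 14 mm high: bystander. Origin: centre of the underside.
Not all that is in view belongs to the job. Leave any pink or turquoise look-alike of the carrier alone.

How it is judged:
By the outcome, as a careful person would: the job done as asked, in the order asked, and still so for the second after the job is handed in, with the robot touching nothing.
It also fails if it takes over 58 s, if anything falls off the work surface, if the arm or the gripper's body presses on something with over 40 N, if the wrist force passes 120 N, or if a joint passes its speed limit or range.

### The arm

A 7-joint arm with a two-finger parallel gripper is mounted at the origin on the work surface. World frame = base frame: x ahead of the robot, y to its left, z up, the work surface at z = 0. Lengths are in m, angles in degrees, forces in N, time in s.
With the tool pointing down it reaches from about 0.425 to 0.95 m from the base axis. Payload 4.7 kg.
Tool frame: the origin (TCP) lies midway between the tips of the shut fingers; the grasp point (between the pads) lies 19 mm behind it; z points along the fingers, y is the line along which they close (so a half turn about z gives the same grasp; the last joint's range is limited). The gripper opens to 87 mm and grips with 3 to 60 N. Pads are 19 mm wide; open, the fingers measure 117 mm over their backs; the gripper's body (75 mm by 190 mm) begins 51 mm behind the grasp point.
Start: joints at [-71.9, 26.849, -2.785, 87.806, 1.381, 65.374, -4.715], TCP at [0.228, 0.635, 0.223] pointing down, gripper open.
Joint ranges: [-148.3, 148.3], [-19.14, 114.17], [-79.39, 73.82], [5.75, 140.21], [-59.74, 239.74], [12.07, 113.84], [-152.46, 152.46]. Speed limits (degrees/s): [147.25, 147.25, 180, 180, 180, 180, 180].

### API

Orientations are given as a 3x3 rotation matrix whose columns are the frame's x, y, z axes.
In Python, from plant import monitor, eyes, workorder gives the robot as it stands.
- The arm moves only by the tool arm_command, never from a script. Its argument "increments" is a list of rows, each an object of numbers: "tx", "ty", "tz": the shift along the tool's x, y, z in mm; "rx", "ry", "rz": the turn, a rotation vector about the tool's x, y, z in rad; "jaw": the opening in per cent of the stroke, from 0 (shut) to 100 (fully open). A call has 1 to 20 rows; each row shifts and turns the commanded pose from where the row before left it, along the tool's axes as they then stand; what a row does not reach is not made up. A row lasts 1/8 s, in which the tool goes at most 62.5 mm and 10.7 degrees, less where a joint would pass 70% of its speed; a pose out of reach is approached as far as the arm can. A call with a gripper value outside its range is refused whole. The fingers move at their own pace and stop on an object; "force" is the grip in N (left out, the last holds). Time passes only in rows, so rows that do not move let the fingers close. It gives the time, the measured TCP pose, the force, the opening and the grip force at its end, in the units of the state.
- monitor.state(): the state, without advancing time (a new reading comes with each control period).
- eyes.snapshot(name): name is "scene" or "side" or "wrist"; returns a dict with "pixels" (480x640x3 uint8, red, green, blue), "range_z" (480x640 float32, m along the optical axis (not along the pixel's ray), 0 where there is no reading), "fx", "fy", "cx", "cy" (pixels), "D" ([k1, k2, p1, p2, k3] as OpenCV has them; the pictures are not rectified), "extrinsics" (4x4, takes a point from world to camera coordinates). Camera axes: x right, y up, looking along -z (the intrinsics and any distortion apply to the point x, -y, -z); pixel columns grow to the right and rows downward; lengths in m; the calibration is good to about 2 mm. A picture is of the moment at which its call begins.
- workorder.job_done(): hands the job in; it is judged then, once.
The state is a dict: "t": time; "qpos": joint angles; "joint_velocities": joint speeds; "effort": joint torques, N m; "eef_pos": TCP position; "orientation": TCP orientation; "wrist_force": force on the tool from outside, world axes, zero at the start; "ft_torque": the same for the moment, N m; "opening": opening from 0.0 (shut) to 1.0 (fully open); "gripper_force": force on a finger pad.
Only numpy, scipy, OpenCV 4.12 (cv2) and the standard library are available. Lean on these libraries where they do the work, as an engineer would, in place of code of your own. Each camera call takes 0.05 s, during which the arm holds its last target. There are 200 camera calls.

## Working session

There is one attempt and no reset: what is moved stays moved. The work goes in short steps, Python scripts to look and compute and a tool call to move; the robot and the scene stay as the last step left them, time stands still between calls to the robot, and variables do not carry over. Pictures are saved under pics/ and viewed, at most 10 in all, crops included, and the job is handed in when it is done.

Besides the shell and the picture viewer there is one more tool, called after ">>>" as name(argument=value, ...) on one line, values as JSON. arm_command: Moves the arm, as the interface text tells. Its arguments: {"type":"object","properties":{"increments":{"type":"array"},"force":{"type":"number"}},"required":["increments"]}

```bash
mkdir -p pics; ls; cat > h.py <<'E'
import numpy as np, cv2
from plant import monitor, eyes, workorder
def snap(n,save=None):
    s=eyes.snapshot(n)
    if save: cv2.imwrite('pics/'+save,s['pixels'][:,:,::-1])
    np.save('pics/%s.npy'%n,s,allow_pickle=True); return s
def world(s,uv,z=None):
    "pixels -> world points by depth, or on plane z"
    uv=np.atleast_2d(np.asarray(uv,float)); K=np.array([[s['fx'],0,s['cx']],[0,s['fy'],s['cy']],[0,0,1]])
    n=cv2.undistortPoints(uv.reshape(-1,1,2),K,np.array(s['D'],float)).reshape(-1,2)
    d=np.c_[n[:,0],-n[:,1],-np.ones(len(n))]; E=np.array(s['extrinsics']); R,t=E[:3,:3],E[:3,3]
    o=-R.T@t; dw=d@R
    if z is None: k=s['range_z'][uv[:,1].astype(int),uv[:,0].astype(int)]
    else: k=(z-o[2])/dw[:,2]
    return o+dw*k[:,None]
E
python3 - <<'E'
from h import *
a=snap('scene','scene1.png');b=snap('side','side1.png')
print(monitor.state())
for s in(a,b): print(np.round(s['extrinsics'],3),s['fx'],s['D'])
E
```

```text
pics
{'t': 0.1, 'qpos': array([-71.90025908,  26.89164679,  -2.78524541,  87.86583748,
         1.38363346,  65.37627395,  -4.71564498]), 'joint_velocities': array([ 0.07653772, -0.12813635, -0.01340925, -0.28594076, -0.05328762,
        0.03631927,  0.04859358]), 'effort': array([ 1.22857757e-03, -5.09165347e+01, -8.06693709e-02, -2.36830276e+01,
       -6.13571377e-02,  3.44861322e-02,  6.00614931e-05]), 'eef_pos': array([0.22796572, 0.63477027, 0.22162436]), 'orientation': array([[-9.41163451e-01,  3.37951344e-01, -4.97028881e-04],
       [ 3.37951696e-01,  9.41161966e-01, -1.67501872e-03],
       [-9.82901481e-05, -1.74443815e-03, -9.99998474e-01]]), 'wrist_force': array([ 0.15643452, -0.48951633, -0.26733326]), 'ft_torque': array([ 0.02927287,  0.00215675, -0.02609514]), 'gripper_force': 0.0, 'opening': 0.9998983733242814}
[[ 0.474  0.88  -0.018 -0.253]
 [-0.667  0.372  0.646  0.315]
 [ 0.575 -0.294  0.763 -1.81 ]
 [ 0.     0.     0.     1.   ]] 622.01800717536 [0.00674486 0.         0.         0.         0.        ]
[[ 0.928 -0.372  0.02  -0.501]
 [ 0.233  0.622  0.747 -0.162]
 [-0.291 -0.689  0.664 -0.956]
 [ 0.     0.     0.     1.   ]] 498.0752992382872 [-0.13765512  0.          0.          0.          0.        ]
```

View pics/scene1.png

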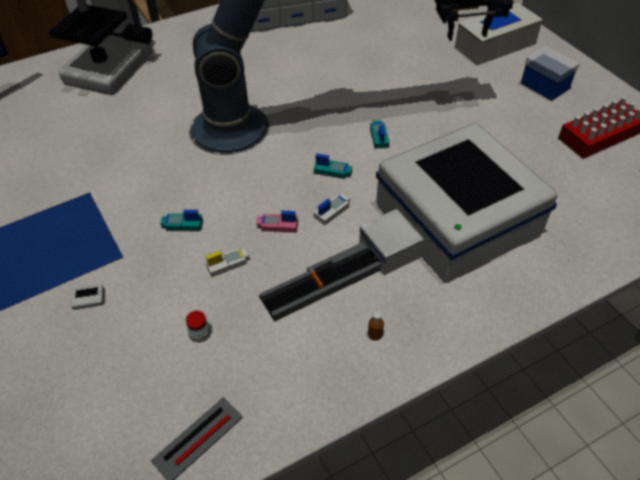

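View pics/side1.png

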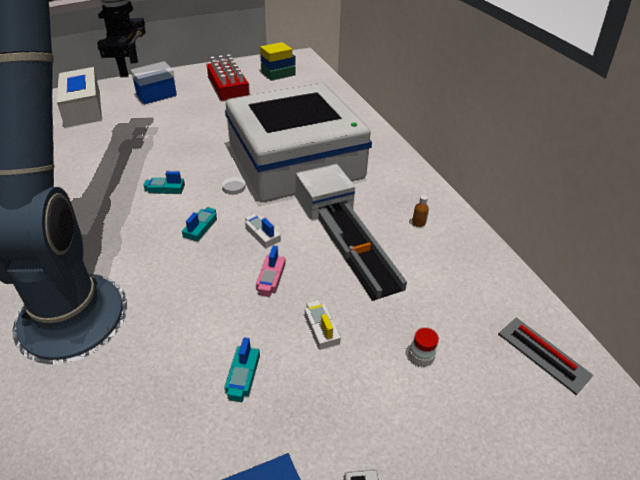

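Candidates for "carrier with a blue fin", by scene pixel: white (332,208), pink (278,221), turquoise (182,220), (332,166) and (379,133). The yellow-finned spare is at (228,261). Only the one at (332,208), side (262,229), has a white body with a blue fin. The lane runs from its open end at (270,305), past the orange flap at (318,275), to the hood at (390,240). I'll confirm the carrier in a crop and measure.

```bash
cat > m.py <<'E'
from h import *
a=np.load('pics/scene.npy',allow_pickle=True).item();b=np.load('pics/side.npy',allow_pickle=True).item()
ca=cv2.resize(a['pixels'][150:330,230:430],None,fx=3,fy=3,interpolation=2)[:,:,::-1]
cb=cv2.resize(b['pixels'][180:310,230:420],None,fx=4,fy=4,interpolation=2)[:,:,::-1]
cv2.imwrite('pics/ca.png',ca);cv2.imwrite('pics/cb.png',cb)
def fit(P):
    c=P.mean(0);w,v=np.linalg.eigh(np.cov((P-c)[:,:2].T));return c,v[:,1]
for n,s,roi,fl in(('scene',a,(308,188,355,225),(300,262,335,292)),('side',b,(240,208,290,250),(340,235,375,262))):
    im=s['pixels'].astype(int);vv,uu=np.mgrid[:480,:640]
    R,G,B=im[...,0],im[...,1],im[...,2]
    box=lambda r:(uu>=r[0])&(uu<r[2])&(vv>=r[1])&(vv<r[3])
    P=world(s,np.c_[uu.ravel(),vv.ravel()]).reshape(480,640,3)
    fin=box(roi)&(B>R+50)
    print(n,'fin px',fin.sum(),np.round(fit(P[fin])[0],4))
    z=P[...,2]; top=fin&(z>.045); 
    print(' fintop',top.sum(),fit(P[top]) if top.sum()>5 else '', z[fin].max())
    body=box(roi)&(z>.012)&(z<.026)&~fin
    print(' body',body.sum(),fit(P[body]),cv2.minAreaRect((P[box(roi)&(z>.012)][:,:2]*1000).astype(np.float32)))
    o=box(fl)&(R>G+60)&(R>B+80); print(' flap',o.sum(),fit(P[o]),z[o].max())
    # lane walls etc
    lane=(z>.018)&(z<.034)&box((258,235,392,320) if n=='scene' else (318,195,410,300))&~o
    print(' walls',lane.sum(),cv2.minAreaRect((P[lane][:,:2]*1000).astype(np.float32)))
    fl2=box((258,235,392,320) if n=='scene' else (318,195,410,300))&(im.sum(2)<110)&(z<.012); print(' floor',fl2.sum(),cv2.minAreaRect((P[fl2][:,:2]*1000).astype(np.float32)))
    hd=(abs(z-.07)<.006)&box((355,200,430,275) if n=='scene' else (290,155,360,215)); print(' hood',hd.sum(),cv2.minAreaRect((P[hd][:,:2]*1000).astype(np.float32)))
E
python3 m.py; python3 - <<'E'
import cv2,numpy as np
a=cv2.imread('pics/ca.png');b=cv2.imread('pics/cb.png')
cv2.imwrite('pics/crop1.png',cv2.resize(np.vstack([a[90:330,60:560],cv2.resize(b,(500,342))]),None,fx=1,fy=1))
E
```

```text
scene fin px 70 [0.4426 0.0835 0.0459]
 fintop 56 (array([0.44691032, 0.07240851, 0.05198013]), array([-0.33358352,  0.94272055])) 0.0580205822738753
 body 396 (array([0.44373873, 0.10225368, 0.02010121]), array([-0.34010997,  0.94038567])) ((873.88671875, -170.194580078125), (86.87176513671875, 1116.2359619140625), 58.29522705078125)
 flap 22 (array([ 0.62199533, -0.04214021,  0.0240619 ]), array([-0.99983783,  0.01800889])) 0.028972944233017328
 walls 1491 ((633.754638671875, -28.167510986328125), (113.1190185546875, 296.0694885253906), 6.131034851074219)
 floor 1839 ((624.8161010742188, -26.049667358398438), (74.79379272460938, 294.5721435546875), 0.8162033557891846)
 hood 1793 ((610.2960815429688, 158.6995849609375), (170.51266479492188, 112.99503326416016), 1.78742516040802)
side fin px 182 [0.437  0.0616 0.0465]
 fintop 97 (array([0.4364177 , 0.03961381, 0.0601738 ]), array([0.23813905, 0.97123107])) 0.7661485652785471
 body 409 (array([0.42942412, 0.09237057, 0.02059942]), array([-0.27754533,  0.96071254])) ((353.20794677734375, -302.1465148925781), (918.1167602539062, 72.94317626953125), 78.38813018798828)
 flap 52 (array([ 0.62069555, -0.04412226,  0.02330037]), array([-0.99890574, -0.04676875])) 0.030177115966100843
 walls 1418 ((617.95361328125, -28.150039672851562), (299.4537048339844, 94.52420043945312), 88.32793426513672)
 floor 1893 ((612.8574829101562, -19.523895263671875), (73.91390991210938, 316.2607116699219), 2.130103349685669)
 hood 1467 ((638.6302490234375, 158.23301696777344), (189.15049743652344, 114.9700698852539), 1.2554655075073242)
```

View pics/crop1.png

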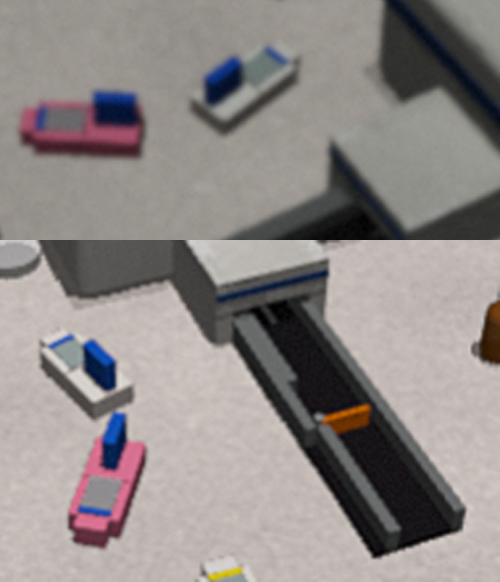

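The crop confirms it: the white body with the blue fin is the carrier. The fin is near (0.445, 0.072), and the nose points about 109.5°, away from the fin towards the grey window. The lane runs roughly along world +y at x≈0.62. Next I'll move above the fin.

>>> arm_command(increments=[{"tx": -32,"ty": -38},{"tx": -32,"ty": -38},{"tx": -32,"ty": -38},{"tx": -32,"ty": -38},{"tx": -32,"ty": -38},{"tx": -32,"ty": -38},{"tx": -32,"ty": -38},{"tx": -32,"ty": -38},{"tx": -32,"ty": -38},{"tx": -32,"ty": -38},{"tx": -32,"ty": -38},{"tx": -32,"ty": -38},{"rz": 0.176},{"rz": 0.176},{"rz": 0.176},{"rz": 0.176},{"rz": 0.176},{},{}])

```text
$.increments[0]: bad value
```

```bash
python3 - <<'E'
from h import *
w=snap('wrist','wrist1.png'); s=monitor.state(); print(s['t'],s['eef_pos'],np.round(s['orientation'],4),s['wrist_force'],s['qpos'])
E
```

```text
0.15 [0.22797711 0.6348388  0.22172414] [[-9.412e-01  3.380e-01 -5.000e-04]
 [ 3.380e-01  9.412e-01 -1.500e-03]
 [-0.000e+00 -1.500e-03 -1.000e+00]] [-0.16105218 -0.02848203  1.12293258] [-71.90027808  26.8877244   -2.78434099  87.85857093   1.38001967
  65.37558276  -4.71437537]
```

View pics/wrist1.png

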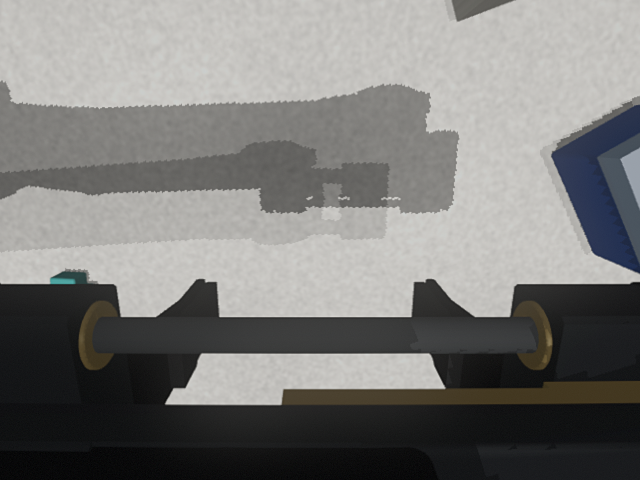

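The picture shows bare bench, with the fingers at the bottom (about y 340 px); the call was refused and the arm did not move. Perhaps each row needs all its keys.

>>> arm_command(increments=[{"tx": -32,"ty": -38,"tz": 0,"rx": 0,"ry": 0,"rz": 0,"jaw": 100},{"tx": -32,"ty": -38,"tz": 0,"rx": 0,"ry": 0,"rz": 0,"jaw": 100}])

```text
t: 0.4
eef_pos: [0.2627, 0.541, 0.2219]
orientation: [[-0.942, 0.337, -0.0], [0.337, 0.942, -0.001], [-0.0, -0.001, -1.0]]
wrist_force: [0.5, 0.9, 0.1]
opening: 1.0
gripper_force: 0.0
```

>>> arm_command(increments=[{"tx": -32,"ty": -38,"tz": 0,"rx": 0,"ry": 0,"rz": 0,"jaw": 100},{"tx": -32,"ty": -38,"tz": 0,"rx": 0,"ry": 0,"rz": 0,"jaw": 100},{"tx": -32,"ty": -38,"tz": 0,"rx": 0,"ry": 0,"rz": 0,"jaw": 100},{"tx": -32,"ty": -38,"tz": 0,"rx": 0,"ry": 0,"rz": 0,"jaw": 100},{"tx": -32,"ty": -38,"tz": 0,"rx": 0,"ry": 0,"rz": 0,"jaw": 100},{"tx": -32,"ty": -38,"tz": 0,"rx": 0,"ry": 0,"rz": 0,"jaw": 100},{"tx": -32,"ty": -38,"tz": 0,"rx": 0,"ry": 0,"rz": 0,"jaw": 100},{"tx": -32,"ty": -38,"tz": 0,"rx": 0,"ry": 0,"rz": 0,"jaw": 100},{"tx": -32,"ty": -38,"tz": 0,"rx": 0,"ry": 0,"rz": 0,"jaw": 100},{"tx": -32,"ty": -38,"tz": 0,"rx": 0,"ry": 0,"rz": 0,"jaw": 100},{"tx": 0,"ty": 0,"tz": 0,"rx": 0,"ry": 0,"rz": 0.176,"jaw": 50},{"tx": 0,"ty": 0,"tz": 0,"rx": 0,"ry": 0,"rz": 0.176,"jaw": 50},{"tx": 0,"ty": 0,"tz": 0,"rx": 0,"ry": 0,"rz": 0.176,"jaw": 50},{"tx": 0,"ty": 0,"tz": 0,"rx": 0,"ry": 0,"rz": 0.176,"jaw": 50},{"tx": 0,"ty": 0,"tz": 0,"rx": 0,"ry": 0,"rz": 0.176,"jaw": 50},{"tx": 0,"ty": 0,"tz": 0,"rx": 0,"ry": 0,"rz": 0,"jaw": 50},{"tx": 0,"ty": 0,"tz": 0,"rx": 0,"ry": 0,"rz": 0,"jaw": 50}])

```text
t: 2.52
eef_pos: [0.4353, 0.0764, 0.2225]
orientation: [[-0.342, 0.94, -0.0], [0.94, 0.342, 0.0], [0.0, -0.0, -1.0]]
wrist_force: [-0.4, 0.4, 0.3]
opening: 0.502
gripper_force: 0.0
```

```bash
python3 - <<'E'
from h import *
w=snap('wrist','wrist2.png'); s=monitor.state(); print(s['t'],s['eef_pos'],np.round(s['orientation'],4),s['wrist_force'],s['qpos'])
E
```

```text
2.575 [0.43528756 0.07636046 0.22246642] [[-3.41e-01  9.40e-01 -2.00e-04]
 [ 9.40e-01  3.41e-01  1.00e-04]
 [ 1.00e-04 -1.00e-04 -1.00e+00]] [-0.10270217  0.09329499  0.17376505] [-33.9759104    4.38728222  19.82468894 118.76705245  -1.77815742
  57.12564212   6.70132915]
```

View pics/wrist2.png

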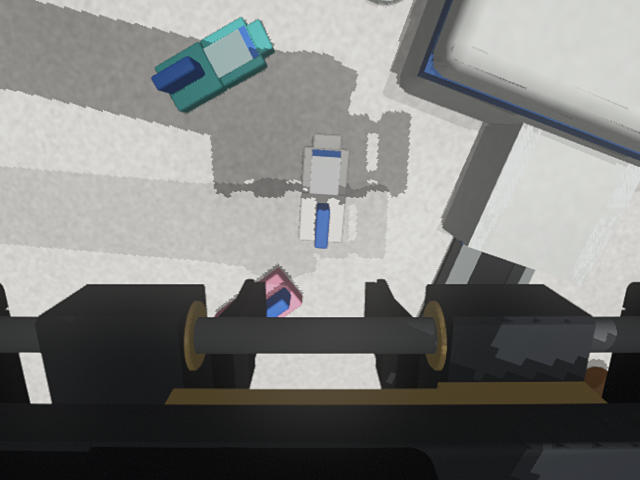

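The wrist view shows the carrier's fin at (322,225), its nose up at (327,140), and a pink look-alike at (280,295). I'll measure from here.

```bash
cat > mw.py <<'E'
from h import *
w=np.load('pics/wrist.npy',allow_pickle=True).item(); im=w['pixels'].astype(int)
vv,uu=np.mgrid[:480,:640]; P=world(w,np.c_[uu.ravel(),vv.ravel()]).reshape(480,640,3); z=P[...,2]
box=(uu>290)&(uu<365)&(vv>125)&(vv<262)
fin=box&(im[...,2]>im[...,0]+50)&(vv>195); top=fin&(z>.048)
print('fin',fin.sum(),z[fin].min(),z[fin].max(),z[box].min()); 
q=lambda m:cv2.minAreaRect((P[m][:,:2]*1000).astype(np.float32))
Q=P[top]; print('top',top.sum(),q(top),np.median(Q[:,2]))
body=box&(z>.015)&(z<.03)&~fin; print('body',q(body),np.median(z[body]))
print('bench',np.median(P[50:100,300:330,2]), np.median(P[270,340:360,2]))
# plane-cast of mask contours
c,_=cv2.findContours((fin).astype(np.uint8),0,1); c=max(c,key=cv2.contourArea).reshape(-1,2)
print('fin cast z=.054',cv2.minAreaRect((world(w,c,.054)[:,:2]*1000).astype(np.float32)))
E
python3 mw.py
```

```text
fin 497 0.05235421779635513 0.38538845273090006 -0.0022276781018770175
top 497 ((432.70599365234375, 100.13504028320312), (12.132702827453613, 94.77522277832031), 20.098262786865234) 0.05457821260689699
body ((434.04559326171875, 100.85232543945312), (42.03480529785156, 100.01058197021484), 16.16493797302246) 0.022906276906079437
bench 0.0007622500648954145 0.001006181026209474
fin cast z=.054 ((442.6245422363281, 71.98779296875), (11.314054489135742, 34.930931091308594), 16.415706634521484)
```

>>> arm_command(increments=[{"tx": -6.5,"ty": 5.5,"tz": 0,"rx": 0,"ry": 0,"rz": 0.066,"jaw": 50},{"tx": 0,"ty": 0,"tz": 45,"rx": 0,"ry": 0,"rz": 0,"jaw": 50},{"tx": 0,"ty": 0,"tz": 45,"rx": 0,"ry": 0,"rz": 0,"jaw": 50},{"tx": 0,"ty": 0,"tz": 45,"rx": 0,"ry": 0,"rz": 0,"jaw": 50},{"tx": 0,"ty": 0,"tz": 30,"rx": 0,"ry": 0,"rz": 0,"jaw": 50},{"tx": 0,"ty": 0,"tz": 15,"rx": 0,"ry": 0,"rz": 0,"jaw": 50},{"tx": 0,"ty": 0,"tz": 14,"rx": 0,"ry": 0,"rz": 0,"jaw": 50},{"tx": 0,"ty": 0,"tz": 0,"rx": 0,"ry": 0,"rz": 0,"jaw": 50},{"tx": 0,"ty": 0,"tz": 0,"rx": 0,"ry": 0,"rz": 0,"jaw": 50}])

```text
t: 3.7
eef_pos: [0.4435, 0.0723, 0.0292]
orientation: [[-0.276, 0.961, 0.002], [0.961, 0.276, 0.001], [0.0, 0.002, -1.0]]
wrist_force: [-0.2, -0.6, 0.7]
opening: 0.499
gripper_force: 0.0
```

>>> arm_command(increments=[{"tx": 0,"ty": 0,"tz": 0,"rx": 0,"ry": 0,"rz": 0,"jaw": 0},{"tx": 0,"ty": 0,"tz": 0,"rx": 0,"ry": 0,"rz": 0,"jaw": 0},{"tx": 0,"ty": 0,"tz": 0,"rx": 0,"ry": 0,"rz": 0,"jaw": 0},{"tx": 0,"ty": 0,"tz": 0,"rx": 0,"ry": 0,"rz": 0,"jaw": 0},{"tx": 0,"ty": 0,"tz": 0,"rx": 0,"ry": 0,"rz": 0,"jaw": 0},{"tx": 0,"ty": 0,"tz": 0,"rx": 0,"ry": 0,"rz": 0,"jaw": 0}], force=25)

```text
t: 4.45
eef_pos: [0.4429, 0.0721, 0.0286]
orientation: [[-0.276, 0.961, 0.0], [0.961, 0.276, 0.0], [0.0, 0.0, -1.0]]
wrist_force: [-0.5, -0.1, 1.6]
opening: 0.136
gripper_force: 25.0
```

>>> arm_command(increments=[{"tx": 0,"ty": 0,"tz": -20,"rx": 0,"ry": 0,"rz": 0,"jaw": 0},{"tx": 0,"ty": 0,"tz": -50,"rx": 0,"ry": 0,"rz": 0,"jaw": 0},{"tx": 0,"ty": 0,"tz": -50,"rx": 0,"ry": 0,"rz": 0,"jaw": 0},{"tx": 0,"ty": 0,"tz": -30,"rx": 0,"ry": 0,"rz": 0.131,"jaw": 0},{"tx": 0,"ty": 0,"tz": 0,"rx": 0,"ry": 0,"rz": 0.131,"jaw": 0},{"tx": -43,"ty": 22,"tz": 0,"rx": 0,"ry": 0,"rz": 0,"jaw": 0},{"tx": -43,"ty": 22,"tz": 0,"rx": 0,"ry": 0,"rz": 0,"jaw": 0},{"tx": -43,"ty": 22,"tz": 0,"rx": 0,"ry": 0,"rz": 0,"jaw": 0},{"tx": -43,"ty": 22,"tz": 0,"rx": 0,"ry": 0,"rz": 0,"jaw": 0},{"tx": -43,"ty": 22,"tz": 0,"rx": 0,"ry": 0,"rz": 0,"jaw": 0},{"tx": -43,"ty": 22,"tz": 0,"rx": 0,"ry": 0,"rz": 0,"jaw": 0},{"tx": 0,"ty": 0,"tz": 0,"rx": 0,"ry": 0,"rz": 0,"jaw": 0},{"tx": 0,"ty": 0,"tz": 0,"rx": 0,"ry": 0,"rz": 0,"jaw": 0},{"tx": 0,"ty": 0,"tz": 0,"rx": 0,"ry": 0,"rz": 0,"jaw": 0}])

```text
t: 6.2
eef_pos: [0.5789, -0.1817, 0.178]
orientation: [[-0.02, 1.0, -0.001], [1.0, 0.02, 0.001], [0.001, -0.001, -1.0]]
wrist_force: [0.8, 0.7, -2.5]
opening: 0.135
gripper_force: 25.0
```

```bash
python3 - <<'E'
from h import *
w=snap('wrist','wrist3.png'); s=monitor.state(); print(s['t'],s['eef_pos'],np.round(s['orientation'],4),s['wrist_force'],s['gripper_force'])
E
```

```text
6.25 [ 0.57904008 -0.18180546  0.17827503] [[-2.010e-02  9.998e-01 -7.000e-04]
 [ 9.998e-01  2.010e-02  1.200e-03]
 [ 1.200e-03 -6.000e-04 -1.000e+00]] [-0.20509936  0.31687455 -2.06605934] 24.99558619223535
```

View pics/wrist3.png

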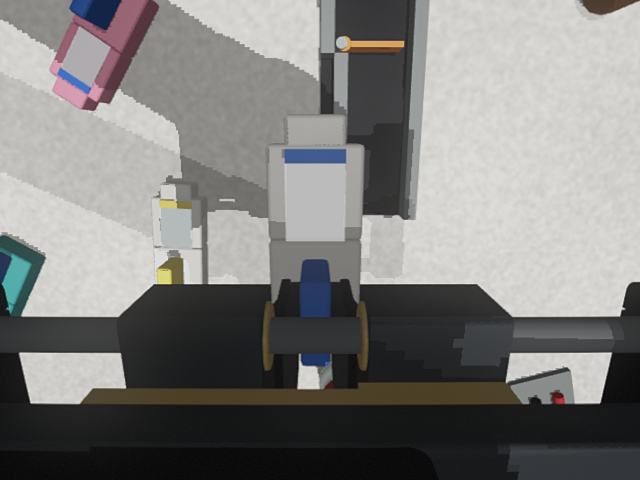

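The wrist view shows the carrier held straight, nose up at (315,115). The flap is at (345–403, 44) with its hinge on the left, the wall tops are at u≈333–347 and u≈410–425, and the lane's open end is at v≈217.

```bash
cat > ml.py <<'E'
from h import *
w=np.load('pics/wrist.npy',allow_pickle=True).item(); im=w['pixels'].astype(int)
vv,uu=np.mgrid[:480,:640]; P=world(w,np.c_[uu.ravel(),vv.ravel()]).reshape(480,640,3); z=P[...,2]
wt=(z>.0235)&(z<.0295)&(uu>315)&(uu<440)&(vv<235)&~((im[...,0]>im[...,2]+60))
for n,m in(('L',wt&(uu<365)),('R',wt&(uu>395))):
    Q=P[m]; yb=np.arange(Q[:,1].min(),Q[:,1].max(),.02); print(n,m.sum(),np.median(Q[:,2]),Q[:,1].min())
    for y in yb:
        q=Q[(Q[:,1]>=y)&(Q[:,1]<y+.02),0]
        if len(q)>10: print(' y%.3f x %.4f..%.4f'%(y+.01,*np.percentile(q,[2,98])))
fl=(abs(z-.006)<.004)&(uu>340)&(uu<415)&(vv<235)&(im.sum(2)<200); Q=P[fl];print('floor z',np.median(Q[:,2]),'ymin',np.percentile(Q[:,1],1))
for y in np.arange(-.17,.0,.02):
    q=Q[abs(Q[:,1]-y)<.01,0]
    if len(q)>10: print(' fl y%.3f x %.4f..%.4f'%(y,*np.percentile(q,[1,99])))
o=(im[...,0]>im[...,2]+90)&(uu>335)&(uu<410)&(vv<60)&(vv>30); Q=P[o]; print('flap',o.sum(),Q.min(0),Q.max(0),np.median(Q,0))
b=(uu>262)&(uu<366)&(vv>112)&(vv<258)&(z>.14)&(z<.21)&(im[...,2]-im[...,0]<60);Q=P[b];c=np.c_[Q[:,:2],np.ones(len(Q))]
print('body',cv2.minAreaRect((Q[:,:2]*1000).astype(np.float32)),np.linalg.lstsq(c,Q[:,2],rcond=None)[0],np.median(z[b]))
f=(uu>300)&(uu<332)&(vv>258)&(vv<290)&(im[...,2]-im[...,0]>50);print('fin x',np.percentile(P[f][:,0],[2,98]),np.median(P[f],0))
E
python3 ml.py
```

```text
L 1584 0.026753598052063315 -0.09737563153851776
 y-0.087 x 0.5905..0.6006
 y-0.067 x 0.5904..0.5999
 y-0.047 x 0.5802..0.5996
 y-0.027 x 0.5797..0.5891
 y-0.007 x 0.5795..0.5889
R 3098 0.026715102331747426 -0.1747276335577702
 y-0.165 x 0.6502..0.6602
 y-0.145 x 0.6497..0.6597
 y-0.125 x 0.6493..0.6593
 y-0.105 x 0.6490..0.6589
 y-0.085 x 0.6485..0.6586
 y-0.065 x 0.6481..0.6581
 y-0.045 x 0.6478..0.6578
 y-0.025 x 0.6475..0.6576
 y-0.005 x 0.6475..0.6566
floor z 0.006778340427980589 ymin -0.1720501908292534
 fl y-0.170 x 0.6201..0.6504
 fl y-0.150 x 0.6202..0.6501
 fl y-0.130 x 0.6194..0.6496
 fl y-0.110 x 0.6042..0.6492
 fl y-0.090 x 0.6037..0.6487
 fl y-0.070 x 0.6033..0.6483
 fl y-0.050 x 0.6029..0.6481
 fl y-0.030 x 0.5958..0.6477
 fl y-0.010 x 0.5952..0.6473
flap 373 [ 0.57751544 -0.11142893  0.02149649] [ 0.64070165 -0.03927607  0.3410829 ] [ 0.6178973  -0.0438042   0.02697298]
body ((577.6207275390625, -133.2564239501953), (42.119300842285156, 62.511287689208984), 1.186233401298523) [-0.0009804  -0.00493996  0.17228345] 0.17242026237495064
fin x [0.57331228 0.58381011] [ 0.57854305 -0.16534434  0.20363429]
```

>>> arm_command(increments=[{"tx": 23,"ty": 24,"tz": 0,"rx": 0,"ry": 0,"rz": 0,"jaw": 0},{"tx": 23,"ty": 24,"tz": 0,"rx": 0,"ry": 0,"rz": 0,"jaw": 0},{"tx": 0,"ty": 0,"tz": 35,"rx": 0,"ry": 0,"rz": 0,"jaw": 0},{"tx": 0,"ty": 0,"tz": 35,"rx": 0,"ry": 0,"rz": 0,"jaw": 0},{"tx": 0,"ty": 0,"tz": 25,"rx": 0,"ry": 0,"rz": 0,"jaw": 0},{"tx": 0,"ty": 0,"tz": 15,"rx": 0,"ry": 0,"rz": 0,"jaw": 0},{"tx": 0,"ty": 0,"tz": 0,"rx": 0,"ry": 0,"rz": 0,"jaw": 0},{"tx": 0,"ty": 0,"tz": 0,"rx": 0,"ry": 0,"rz": 0,"jaw": 0},{"tx": 0,"ty": 0,"tz": 0,"rx": 0,"ry": 0,"rz": 0,"jaw": 0}])

```text
t: 7.38
eef_pos: [0.6274, -0.1368, 0.0698]
orientation: [[-0.018, 1.0, 0.002], [1.0, 0.018, -0.0], [-0.0, 0.002, -1.0]]
wrist_force: [-0.1, -0.7, -1.5]
opening: 0.136
gripper_force: 25.0
```

```bash
python3 - <<'E'
from h import *
w=snap('wrist','wrist4.png'); snap('side','side4.png');s=monitor.state(); print(s['t'],s['eef_pos'],np.round(s['orientation'],4),s['wrist_force'],s['gripper_force'])
E
```

```text
7.475 [ 0.62706593 -0.13673895  0.06940809] [[-0.018   0.9998  0.0015]
 [ 0.9998  0.018  -0.    ]
 [-0.      0.0015 -1.    ]] [-0.16619127  0.59455664 -1.9560626 ] 24.995658912230283
```

View pics/wrist4.png

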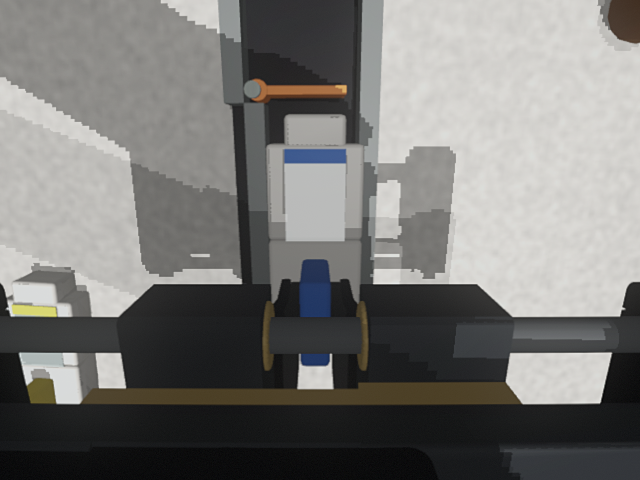

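The carrier hangs over the lane in front of the flap (297,91), with wall tops at u≈246–268 and 358–380. I'll check the lateral offset numerically.

```bash
python3 - <<'E'
from h import *
w=np.load('pics/wrist.npy',allow_pickle=True).item(); im=w['pixels'].astype(int)
vv,uu=np.mgrid[:480,:640]; P=world(w,np.c_[uu.ravel(),vv.ravel()]).reshape(480,640,3); z=P[...,2]
wt=(z>.0235)&(z<.0295)&(uu>215)&(uu<390)&(vv<280)&~((im[...,0]>im[...,2]+60))
for y0 in np.arange(-.12,.0,.02):
    r=[]
    for m in(wt&(uu<280),wt&(uu>345)):
        q=P[m&(abs(P[...,1]-y0)<.01)][:,0]; r+=list(np.percentile(q,[2,98])) if len(q)>10 else [0,0]
    print(round(y0,3),np.round(r,4))
b=(uu>262)&(uu<366)&(vv>112)&(vv<258)&(abs(z-.063)<.008)&(im[...,2]-im[...,0]<60);Q=P[b];c=np.c_[Q[:,:2],np.ones(len(Q))]
print('body',cv2.minAreaRect((Q[:,:2]*1000).astype(np.float32)),np.linalg.lstsq(c,Q[:,2],rcond=None)[0],np.median(z[b]))
E
```

```text
-0.12 [0.5915 0.6014 0.6521 0.6592]
-0.1 [0.5914 0.6008 0.6519 0.6588]
-0.08 [0.5911 0.6007 0.6515 0.6584]
-0.06 [0.5885 0.6006 0.648  0.6579]
-0.04 [0.5802 0.5903 0.6477 0.6575]
-0.02 [0.5795 0.5895 0.6472 0.6571]
body ((626.136474609375, -88.29996490478516), (42.15747833251953, 62.30220031738281), 0.9736130237579346) [ 0.00312736 -0.00513345  0.06160665] 0.0640569503726344
```

>>> arm_command(increments=[{"tx": 0,"ty": -1.4,"tz": 0,"rx": 0,"ry": 0,"rz": -0.003,"jaw": 0},{"tx": 0,"ty": 0,"tz": 15,"rx": 0,"ry": 0,"rz": 0,"jaw": 0},{"tx": 0,"ty": 0,"tz": 12,"rx": 0,"ry": 0,"rz": 0,"jaw": 0},{"tx": 0,"ty": 0,"tz": 5,"rx": 0,"ry": 0,"rz": 0,"jaw": 0},{"tx": 0,"ty": 0,"tz": 0,"rx": 0,"ry": 0,"rz": 0,"jaw": 0},{"tx": 0,"ty": 0,"tz": 0,"rx": 0,"ry": 0,"rz": 0,"jaw": 0},{"tx": 0,"ty": 0,"tz": 1,"rx": 0,"ry": 0,"rz": 0,"jaw": 0},{"tx": 0,"ty": 0,"tz": 0,"rx": 0,"ry": 0,"rz": 0,"jaw": 0},{"tx": 0,"ty": 0,"tz": 0,"rx": 0,"ry": 0,"rz": 0,"jaw": 0}])

```text
t: 8.6
eef_pos: [0.6252, -0.1366, 0.0356]
orientation: [[-0.021, 1.0, 0.0], [1.0, 0.021, 0.0], [0.0, 0.0, -1.0]]
wrist_force: [-0.2, -0.0, -2.3]
opening: 0.141
gripper_force: 25.0
```

>>> arm_command(increments=[{"tx": 0,"ty": 0,"tz": 0.7,"rx": 0,"ry": 0,"rz": 0,"jaw": 0},{"tx": 0,"ty": 0,"tz": 0,"rx": 0,"ry": 0,"rz": 0,"jaw": 0},{"tx": 0,"ty": 0,"tz": 0,"rx": 0,"ry": 0,"rz": 0,"jaw": 0}])

```text
t: 8.98
eef_pos: [0.6251, -0.1366, 0.0348]
orientation: [[-0.021, 1.0, -0.0], [1.0, 0.021, 0.0], [0.0, -0.0, -1.0]]
wrist_force: [0.4, 0.1, -1.7]
opening: 0.137
gripper_force: 25.0
```

>>> arm_command(increments=[{"tx": 0,"ty": 0,"tz": 0.5,"rx": 0,"ry": 0,"rz": 0,"jaw": 0},{"tx": 0,"ty": 0,"tz": 0,"rx": 0,"ry": 0,"rz": 0,"jaw": 0},{"tx": 0,"ty": 0,"tz": 0,"rx": 0,"ry": 0,"rz": 0,"jaw": 0}])

```text
t: 9.35
eef_pos: [0.6252, -0.1367, 0.0346]
orientation: [[-0.021, 1.0, 0.0], [1.0, 0.021, 0.0], [0.0, 0.0, -1.0]]
wrist_force: [-1.5, 0.7, 1.9]
opening: 0.136
gripper_force: 25.0
```

>>> arm_command(increments=[{"tx": 0,"ty": 0,"tz": 0,"rx": 0,"ry": 0,"rz": 0,"jaw": 30},{"tx": 0,"ty": 0,"tz": 0,"rx": 0,"ry": 0,"rz": 0,"jaw": 30},{"tx": 0,"ty": 0,"tz": 0,"rx": 0,"ry": 0,"rz": 0,"jaw": 30},{"tx": 0,"ty": 0,"tz": 0,"rx": 0,"ry": 0,"rz": 0,"jaw": 30}])

```text
t: 9.85
eef_pos: [0.6252, -0.1367, 0.0343]
orientation: [[-0.021, 1.0, 0.0], [1.0, 0.021, 0.0], [0.0, 0.0, -1.0]]
wrist_force: [-0.6, -0.0, -0.3]
opening: 0.298
gripper_force: 0.0
```

>>> arm_command(increments=[{"tx": 0,"ty": 0,"tz": 0,"rx": 0,"ry": 0,"rz": 0,"jaw": 0},{"tx": 0,"ty": 0,"tz": 0,"rx": 0,"ry": 0,"rz": 0,"jaw": 0},{"tx": 0,"ty": 0,"tz": 0,"rx": 0,"ry": 0,"rz": 0,"jaw": 0},{"tx": 0,"ty": 0,"tz": 0,"rx": 0,"ry": 0,"rz": 0,"jaw": 0},{"tx": 0,"ty": 0,"tz": 0,"rx": 0,"ry": 0,"rz": 0,"jaw": 0},{"tx": 0,"ty": 0,"tz": 0,"rx": 0,"ry": 0,"rz": 0,"jaw": 0}], force=20)

```text
t: 10.6
eef_pos: [0.6252, -0.1366, 0.0343]
orientation: [[-0.021, 1.0, 0.0], [1.0, 0.021, 0.0], [0.0, 0.0, -1.0]]
wrist_force: [-0.1, 0.1, -0.6]
opening: 0.137
gripper_force: 20.0
```

>>> arm_command(increments=[{"tx": 2,"ty": 0,"tz": 0,"rx": 0,"ry": 0,"rz": 0,"jaw": 0},{"tx": 2,"ty": 0,"tz": 0,"rx": 0,"ry": 0,"rz": 0,"jaw": 0},{"tx": 3,"ty": 0,"tz": 0,"rx": 0,"ry": 0,"rz": 0,"jaw": 0},{"tx": 3,"ty": 0,"tz": 0,"rx": 0,"ry": 0,"rz": 0,"jaw": 0},{"tx": 3,"ty": 0,"tz": 0,"rx": 0,"ry": 0,"rz": 0,"jaw": 0},{"tx": 3,"ty": 0,"tz": 0,"rx": 0,"ry": 0,"rz": 0,"jaw": 0},{"tx": 3,"ty": 0,"tz": 0,"rx": 0,"ry": 0,"rz": 0,"jaw": 0},{"tx": 3,"ty": 0,"tz": 0,"rx": 0,"ry": 0,"rz": 0,"jaw": 0}])

```text
t: 11.6
eef_pos: [0.6247, -0.1153, 0.0344]
orientation: [[-0.02, 1.0, 0.0], [1.0, 0.02, -0.001], [-0.001, 0.0, -1.0]]
wrist_force: [0.8, -3.2, -1.0]
opening: 0.138
gripper_force: 20.0
```

>>> arm_command(increments=[{"tx": 3,"ty": 0,"tz": 0,"rx": 0,"ry": 0,"rz": 0,"jaw": 0},{"tx": 3,"ty": 0,"tz": 0,"rx": 0,"ry": 0,"rz": 0,"jaw": 0},{"tx": 3,"ty": 0,"tz": 0,"rx": 0,"ry": 0,"rz": 0,"jaw": 0},{"tx": 3,"ty": 0,"tz": 0,"rx": 0,"ry": 0,"rz": 0,"jaw": 0},{"tx": 3,"ty": 0,"tz": 0,"rx": 0,"ry": 0,"rz": 0,"jaw": 0},{"tx": 3,"ty": 0,"tz": 0,"rx": 0,"ry": 0,"rz": 0,"jaw": 0},{"tx": 3,"ty": 0,"tz": 0,"rx": 0,"ry": 0,"rz": 0,"jaw": 0},{"tx": 3,"ty": 0,"tz": 0,"rx": 0,"ry": 0,"rz": 0,"jaw": 0},{"tx": 3,"ty": 0,"tz": 0,"rx": 0,"ry": 0,"rz": 0,"jaw": 0},{"tx": 3,"ty": 0,"tz": 0,"rx": 0,"ry": 0,"rz": 0,"jaw": 0}])

```text
t: 12.85
eef_pos: [0.6239, -0.0842, 0.0343]
orientation: [[-0.021, 1.0, -0.0], [1.0, 0.021, 0.0], [0.0, -0.0, -1.0]]
wrist_force: [2.0, -1.7, -1.5]
opening: 0.134
gripper_force: 20.0
```

>>> arm_command(increments=[{"tx": 4,"ty": 0,"tz": 0,"rx": 0,"ry": 0,"rz": 0,"jaw": 0},{"tx": 4,"ty": 0,"tz": 0,"rx": 0,"ry": 0,"rz": 0,"jaw": 0},{"tx": 4,"ty": 0,"tz": 0,"rx": 0,"ry": 0,"rz": 0,"jaw": 0},{"tx": 4,"ty": 0,"tz": 0,"rx": 0,"ry": 0,"rz": 0,"jaw": 0},{"tx": 4,"ty": 0,"tz": 0,"rx": 0,"ry": 0,"rz": 0,"jaw": 0},{"tx": 4,"ty": 0,"tz": 0,"rx": 0,"ry": 0,"rz": 0,"jaw": 0},{"tx": 4,"ty": 0,"tz": 0,"rx": 0,"ry": 0,"rz": 0,"jaw": 0},{"tx": 4,"ty": 0,"tz": 0,"rx": 0,"ry": 0,"rz": 0,"jaw": 0},{"tx": 4,"ty": 0,"tz": 0,"rx": 0,"ry": 0,"rz": 0,"jaw": 0},{"tx": 4,"ty": 0,"tz": 0,"rx": 0,"ry": 0,"rz": 0,"jaw": 0}])

```text
t: 14.1
eef_pos: [0.6232, -0.0443, 0.0343]
orientation: [[-0.021, 1.0, -0.0], [1.0, 0.021, 0.0], [0.0, -0.0, -1.0]]
wrist_force: [1.2, -1.3, -1.1]
opening: 0.135
gripper_force: 20.0
```

>>> arm_command(increments=[{"tx": 4,"ty": 0,"tz": 0,"rx": 0,"ry": 0,"rz": 0,"jaw": 0},{"tx": 4,"ty": 0,"tz": 0,"rx": 0,"ry": 0,"rz": 0,"jaw": 0},{"tx": 4,"ty": 0,"tz": 0,"rx": 0,"ry": 0,"rz": 0,"jaw": 0},{"tx": 4,"ty": 0,"tz": 0,"rx": 0,"ry": 0,"rz": 0,"jaw": 0},{"tx": 4,"ty": 0,"tz": 0,"rx": 0,"ry": 0,"rz": 0,"jaw": 0},{"tx": 4,"ty": 0,"tz": 0,"rx": 0,"ry": 0,"rz": 0,"jaw": 0},{"tx": 4,"ty": 0,"tz": 0,"rx": 0,"ry": 0,"rz": 0,"jaw": 0},{"tx": 4,"ty": 0,"tz": 0,"rx": 0,"ry": 0,"rz": 0,"jaw": 0},{"tx": 4,"ty": 0,"tz": 0,"rx": 0,"ry": 0,"rz": 0,"jaw": 0},{"tx": 4,"ty": 0,"tz": 0,"rx": 0,"ry": 0,"rz": 0,"jaw": 0},{"tx": 4,"ty": 0,"tz": 0,"rx": 0,"ry": 0,"rz": 0,"jaw": 0},{"tx": 4,"ty": 0,"tz": 0,"rx": 0,"ry": 0,"rz": 0,"jaw": 0},{"tx": 3,"ty": 0,"tz": 0,"rx": 0,"ry": 0,"rz": 0,"jaw": 0},{"tx": 3,"ty": 0,"tz": 0,"rx": 0,"ry": 0,"rz": 0,"jaw": 0},{"tx": 2,"ty": 0,"tz": 0,"rx": 0,"ry": 0,"rz": 0,"jaw": 0},{"tx": 1,"ty": 0,"tz": 0,"rx": 0,"ry": 0,"rz": 0,"jaw": 0}])

```text
t: 16.1
eef_pos: [0.622, 0.0125, 0.0343]
orientation: [[-0.021, 1.0, -0.0], [1.0, 0.021, 0.0], [0.0, -0.0, -1.0]]
wrist_force: [1.8, -1.1, -1.1]
opening: 0.135
gripper_force: 20.0
```

>>> arm_command(increments=[{"tx": 1.2,"ty": 0,"tz": 0,"rx": 0,"ry": 0,"rz": 0,"jaw": 0},{"tx": 1.2,"ty": 0,"tz": 0,"rx": 0,"ry": 0,"rz": 0,"jaw": 0},{"tx": 1.2,"ty": 0,"tz": 0,"rx": 0,"ry": 0,"rz": 0,"jaw": 0},{"tx": 1.2,"ty": 0,"tz": 0,"rx": 0,"ry": 0,"rz": 0,"jaw": 0},{"tx": 1.2,"ty": 0,"tz": 0,"rx": 0,"ry": 0,"rz": 0,"jaw": 0}])

```text
t: 16.73
eef_pos: [0.6219, 0.0184, 0.0343]
orientation: [[-0.021, 1.0, 0.0], [1.0, 0.021, 0.0], [0.0, 0.0, -1.0]]
wrist_force: [1.4, -1.9, -2.3]
opening: 0.137
gripper_force: 20.0
```

>>> arm_command(increments=[{"tx": 1.2,"ty": 0,"tz": 0,"rx": 0,"ry": 0,"rz": 0,"jaw": 0},{"tx": 1.2,"ty": 0,"tz": 0,"rx": 0,"ry": 0,"rz": 0,"jaw": 0},{"tx": 1.2,"ty": 0,"tz": 0,"rx": 0,"ry": 0,"rz": 0,"jaw": 0},{"tx": 1.2,"ty": 0,"tz": 0,"rx": 0,"ry": 0,"rz": 0,"jaw": 0},{"tx": 1.2,"ty": 0,"tz": 0,"rx": 0,"ry": 0,"rz": 0,"jaw": 0},{"tx": 1.2,"ty": 0,"tz": 0,"rx": 0,"ry": 0,"rz": 0,"jaw": 0},{"tx": 1.2,"ty": 0,"tz": 0,"rx": 0,"ry": 0,"rz": 0,"jaw": 0}])

```text
t: 17.6
eef_pos: [0.6217, 0.0269, 0.0343]
orientation: [[-0.021, 1.0, -0.0], [1.0, 0.021, 0.0], [0.0, -0.0, -1.0]]
wrist_force: [-0.5, -1.0, -0.4]
opening: 0.137
gripper_force: 20.0
```

>>> arm_command(increments=[{"tx": 1.2,"ty": 0,"tz": 0,"rx": 0,"ry": 0,"rz": 0,"jaw": 0},{"tx": 1.2,"ty": 0,"tz": 0,"rx": 0,"ry": 0,"rz": 0,"jaw": 0},{"tx": 1.2,"ty": 0,"tz": 0,"rx": 0,"ry": 0,"rz": 0,"jaw": 0}])

```text
t: 17.98
eef_pos: [0.6216, 0.0305, 0.0343]
orientation: [[-0.021, 1.0, -0.0], [1.0, 0.021, 0.0], [0.0, -0.0, -1.0]]
wrist_force: [1.2, -0.7, -0.4]
opening: 0.133
gripper_force: 20.0
```

>>> arm_command(increments=[{"tx": 1.2,"ty": 0,"tz": 0,"rx": 0,"ry": 0,"rz": 0,"jaw": 0},{"tx": 1.2,"ty": 0,"tz": 0,"rx": 0,"ry": 0,"rz": 0,"jaw": 0},{"tx": 1.2,"ty": 0,"tz": 0,"rx": 0,"ry": 0,"rz": 0,"jaw": 0}])

```text
t: 18.35
eef_pos: [0.6215, 0.034, 0.0343]
orientation: [[-0.021, 1.0, -0.0], [1.0, 0.021, 0.0], [0.0, -0.0, -1.0]]
wrist_force: [1.3, -1.1, -0.8]
opening: 0.139
gripper_force: 20.0
```

>>> arm_command(increments=[{"tx": 1.2,"ty": 0,"tz": 0,"rx": 0,"ry": 0,"rz": 0,"jaw": 0},{"tx": 1.2,"ty": 0,"tz": 0,"rx": 0,"ry": 0,"rz": 0,"jaw": 0},{"tx": 1.2,"ty": 0,"tz": 0,"rx": 0,"ry": 0,"rz": 0,"jaw": 0}])

```text
t: 18.73
eef_pos: [0.6214, 0.0377, 0.0343]
orientation: [[-0.021, 1.0, -0.0], [1.0, 0.021, 0.0], [0.0, -0.0, -1.0]]
wrist_force: [1.1, -1.1, -1.4]
opening: 0.137
gripper_force: 20.0
```

>>> arm_command(increments=[{"tx": 1.2,"ty": 0,"tz": 0,"rx": 0,"ry": 0,"rz": 0,"jaw": 0},{"tx": 1.2,"ty": 0,"tz": 0,"rx": 0,"ry": 0,"rz": 0,"jaw": 0},{"tx": 1.2,"ty": 0,"tz": 0,"rx": 0,"ry": 0,"rz": 0,"jaw": 0}])

```text
t: 19.1
eef_pos: [0.6214, 0.0413, 0.0343]
orientation: [[-0.021, 1.0, -0.0], [1.0, 0.021, 0.0], [0.0, -0.0, -1.0]]
wrist_force: [-0.2, -0.6, -1.4]
opening: 0.138
gripper_force: 20.0
```

>>> arm_command(increments=[{"tx": 1.2,"ty": 0,"tz": 0,"rx": 0,"ry": 0,"rz": 0,"jaw": 0},{"tx": 1.2,"ty": 0,"tz": 0,"rx": 0,"ry": 0,"rz": 0,"jaw": 0},{"tx": 1.2,"ty": 0,"tz": 0,"rx": 0,"ry": 0,"rz": 0,"jaw": 0}])

```text
t: 19.48
eef_pos: [0.6213, 0.0448, 0.0343]
orientation: [[-0.021, 1.0, -0.0], [1.0, 0.021, 0.0], [0.0, -0.0, -1.0]]
wrist_force: [-0.3, -0.2, -1.6]
opening: 0.134
gripper_force: 20.0
```

>>> arm_command(increments=[{"tx": 1.2,"ty": 0,"tz": 0,"rx": 0,"ry": 0,"rz": 0,"jaw": 0},{"tx": 1.2,"ty": 0,"tz": 0,"rx": 0,"ry": 0,"rz": 0,"jaw": 0},{"tx": 1.2,"ty": 0,"tz": 0,"rx": 0,"ry": 0,"rz": 0,"jaw": 0}])

```text
t: 19.85
eef_pos: [0.6212, 0.0484, 0.0343]
orientation: [[-0.021, 1.0, -0.0], [1.0, 0.021, 0.0], [0.0, -0.0, -1.0]]
wrist_force: [-0.6, -0.7, -2.1]
opening: 0.134
gripper_force: 20.0
```

>>> arm_command(increments=[{"tx": 1.2,"ty": 0,"tz": 0.2,"rx": 0,"ry": 0,"rz": 0,"jaw": 0},{"tx": 1.2,"ty": 0,"tz": 0,"rx": 0,"ry": 0,"rz": 0,"jaw": 0},{"tx": 1.2,"ty": 0,"tz": 0,"rx": 0,"ry": 0,"rz": 0,"jaw": 0}])

```text
t: 20.23
eef_pos: [0.6214, 0.0518, 0.0343]
orientation: [[-0.021, 1.0, 0.0], [1.0, 0.021, -0.0], [-0.0, 0.0, -1.0]]
wrist_force: [0.7, -1.8, 0.3]
opening: 0.138
gripper_force: 20.0
```

>>> arm_command(increments=[{"tx": 1.2,"ty": 0,"tz": 0,"rx": 0,"ry": 0,"rz": 0,"jaw": 0},{"tx": 1.2,"ty": 0,"tz": 0,"rx": 0,"ry": 0,"rz": 0,"jaw": 0},{"tx": 1.2,"ty": 0,"tz": 0,"rx": 0,"ry": 0,"rz": 0,"jaw": 0}])

```text
t: 20.6
eef_pos: [0.6213, 0.0553, 0.0343]
orientation: [[-0.021, 1.0, 0.0], [1.0, 0.021, -0.0], [-0.0, 0.0, -1.0]]
wrist_force: [-0.1, -2.9, 0.4]
opening: 0.136
gripper_force: 20.0
```

>>> arm_command(increments=[{"tx": 1.2,"ty": 0,"tz": 0,"rx": 0,"ry": 0,"rz": 0,"jaw": 0},{"tx": 1.2,"ty": 0,"tz": 0,"rx": 0,"ry": 0,"rz": 0,"jaw": 0}])

```text
t: 20.85
eef_pos: [0.6212, 0.0578, 0.0343]
orientation: [[-0.021, 1.0, 0.0], [1.0, 0.021, -0.0], [-0.0, 0.0, -1.0]]
wrist_force: [0.1, -1.1, 1.8]
opening: 0.139
gripper_force: 20.0
```

No contact yet, so I'll continue.

>>> arm_command(increments=[{"tx": 1.2,"ty": 0,"tz": 0,"rx": 0,"ry": 0,"rz": 0,"jaw": 0},{"tx": 1.2,"ty": 0,"tz": 0,"rx": 0,"ry": 0,"rz": 0,"jaw": 0},{"tx": 1.2,"ty": 0,"tz": 0,"rx": 0,"ry": 0,"rz": 0,"jaw": 0}])

```text
t: 21.22
eef_pos: [0.6212, 0.0613, 0.0343]
orientation: [[-0.021, 1.0, 0.0], [1.0, 0.021, -0.0], [-0.0, 0.0, -1.0]]
wrist_force: [0.4, -3.3, 3.4]
opening: 0.136
gripper_force: 20.0
```

>>> arm_command(increments=[{"tx": 1.2,"ty": 0,"tz": -0.2,"rx": 0,"ry": 0,"rz": 0,"jaw": 0},{"tx": 1.2,"ty": 0,"tz": 0,"rx": 0,"ry": 0,"rz": 0,"jaw": 0}])

```text
t: 21.48
eef_pos: [0.6209, 0.0641, 0.0343]
orientation: [[-0.021, 1.0, -0.0], [1.0, 0.021, 0.0], [0.0, -0.0, -1.0]]
wrist_force: [0.5, -2.9, 1.9]
opening: 0.135
gripper_force: 20.0
```

>>> arm_command(increments=[{"tx": 1.2,"ty": 0,"tz": -0.1,"rx": 0,"ry": 0,"rz": 0,"jaw": 0},{"tx": 1.2,"ty": 0,"tz": 0,"rx": 0,"ry": 0,"rz": 0,"jaw": 0}])

```text
t: 21.72
eef_pos: [0.6207, 0.0665, 0.0343]
orientation: [[-0.021, 1.0, -0.0], [1.0, 0.021, 0.0], [0.0, -0.0, -1.0]]
wrist_force: [-0.5, -3.9, 1.2]
opening: 0.134
gripper_force: 20.0
```

>>> arm_command(increments=[{"tx": 1,"ty": 0,"tz": 0,"rx": 0,"ry": 0,"rz": 0,"jaw": 0},{"tx": 0,"ty": 0,"tz": 0,"rx": 0,"ry": 0,"rz": 0,"jaw": 0}])

```text
t: 21.98
eef_pos: [0.6207, 0.0671, 0.0343]
orientation: [[-0.021, 1.0, -0.0], [1.0, 0.021, -0.0], [-0.0, -0.0, -1.0]]
wrist_force: [0.3, -3.3, 0.0]
opening: 0.132
gripper_force: 20.0
```

>>> arm_command(increments=[{"tx": 1,"ty": 0,"tz": 0,"rx": 0,"ry": 0,"rz": 0,"jaw": 0},{"tx": 0,"ty": 0,"tz": 0,"rx": 0,"ry": 0,"rz": 0,"jaw": 0}])

```text
t: 22.22
eef_pos: [0.6207, 0.0678, 0.0343]
orientation: [[-0.021, 1.0, -0.0], [1.0, 0.021, -0.001], [-0.0, -0.0, -1.0]]
wrist_force: [-0.3, -4.2, 0.2]
opening: 0.137
gripper_force: 20.0
```

The force keeps rising with displacement, by about 1.3 N per 0.7 mm, so this is the stop.

>>> arm_command(increments=[{"tx": 1,"ty": 0,"tz": 0,"rx": 0,"ry": 0,"rz": 0,"jaw": 0},{"tx": 0,"ty": 0,"tz": 0,"rx": 0,"ry": 0,"rz": 0,"jaw": 0},{"tx": 0,"ty": 0,"tz": 0,"rx": 0,"ry": 0,"rz": 0,"jaw": 0}])

```text
t: 22.6
eef_pos: [0.6207, 0.0685, 0.0344]
orientation: [[-0.021, 1.0, -0.0], [1.0, 0.021, -0.001], [-0.001, -0.0, -1.0]]
wrist_force: [0.1, -5.3, 0.6]
opening: 0.135
gripper_force: 20.0
```

```bash
python3 - <<'E'
from h import *
for i in range(4):
    s=monitor.state(); print(s['t'],np.round(s['eef_pos'],4),np.round(s['wrist_force'],2)); eyes.snapshot('wrist')
E
```

```text
22.6 [0.6207 0.0685 0.0344] [ 0.09 -5.27  0.59]
22.65 [0.6207 0.0685 0.0343] [ 0.15 -4.58  0.71]
22.7 [0.6207 0.0685 0.0344] [ 0.34 -4.76  0.06]
22.75 [0.6207 0.0684 0.0343] [ 0.29 -4.85  0.74]
```

>>> arm_command(increments=[{"tx": 0.7,"ty": 0,"tz": 0,"rx": 0,"ry": 0,"rz": 0,"jaw": 0},{"tx": 0.6,"ty": 0,"tz": 0,"rx": 0,"ry": 0,"rz": 0,"jaw": 0},{"tx": 0,"ty": 0,"tz": 0,"rx": 0,"ry": 0,"rz": 0,"jaw": 0},{"tx": 0,"ty": 0,"tz": 0,"rx": 0,"ry": 0,"rz": 0,"jaw": 0}])

```text
t: 23.3
eef_pos: [0.6207, 0.0691, 0.0344]
orientation: [[-0.02, 1.0, -0.0], [1.0, 0.02, -0.002], [-0.002, -0.0, -1.0]]
wrist_force: [0.1, -6.3, 0.8]
opening: 0.141
gripper_force: 20.0
```

```bash
python3 - <<'E'
from h import *
for i in range(4):
    s=monitor.state(); print(s['t'],np.round(s['eef_pos'],4),np.round(s['wrist_force'],2)); eyes.snapshot('wrist')
E
```

```text
23.3 [0.6207 0.0691 0.0344] [ 0.13 -6.32  0.76]
23.35 [0.6207 0.0691 0.0344] [-0.1  -6.09  1.17]
23.4 [0.6207 0.0691 0.0344] [ 0.43 -6.33  0.67]
23.45 [0.6207 0.0691 0.0344] [ 0.17 -5.85  1.24]
```

The press is about 6 N. Now I'll release and rise.

>>> arm_command(increments=[{"tx": 0,"ty": 0,"tz": 0,"rx": 0,"ry": 0,"rz": 0,"jaw": 40},{"tx": 0,"ty": 0,"tz": 0,"rx": 0,"ry": 0,"rz": 0,"jaw": 40},{"tx": 0,"ty": 0,"tz": 0,"rx": 0,"ry": 0,"rz": 0,"jaw": 40},{"tx": 0,"ty": 0,"tz": 0,"rx": 0,"ry": 0,"rz": 0,"jaw": 40},{"tx": 0,"ty": 0,"tz": 0,"rx": 0,"ry": 0,"rz": 0,"jaw": 40},{"tx": 0,"ty": 0,"tz": -10,"rx": 0,"ry": 0,"rz": 0,"jaw": 40},{"tx": 0,"ty": 0,"tz": -25,"rx": 0,"ry": 0,"rz": 0,"jaw": 40},{"tx": 0,"ty": 0,"tz": -40,"rx": 0,"ry": 0,"rz": 0,"jaw": 40},{"tx": 0,"ty": 0,"tz": -40,"rx": 0,"ry": 0,"rz": 0,"jaw": 40},{"tx": -40,"ty": 0,"tz": -30,"rx": 0,"ry": 0,"rz": 0,"jaw": 40},{"tx": -50,"ty": 0,"tz": 0,"rx": 0,"ry": 0,"rz": 0,"jaw": 40},{"tx": -50,"ty": 0,"tz": 0,"rx": 0,"ry": 0,"rz": 0,"jaw": 40},{"tx": -30,"ty": 0,"tz": 0,"rx": 0,"ry": 0,"rz": 0,"jaw": 40},{"tx": 0,"ty": 0,"tz": 0,"rx": 0,"ry": 0,"rz": 0,"jaw": 40},{"tx": 0,"ty": 0,"tz": 0,"rx": 0,"ry": 0,"rz": 0,"jaw": 40},{"tx": 0,"ty": 0,"tz": 0,"rx": 0,"ry": 0,"rz": 0,"jaw": 40}])

```text
t: 25.5
eef_pos: [0.6246, -0.0973, 0.1794]
orientation: [[-0.024, 1.0, -0.0], [1.0, 0.024, 0.001], [0.001, -0.0, -1.0]]
wrist_force: [0.3, -0.5, -0.5]
opening: 0.401
gripper_force: 0.0
```

```bash
python3 - <<'E'
from h import *
w=snap('wrist','wrist5.png'); s=monitor.state(); print(s['t'],s['eef_pos'],s['wrist_force'])
im=w['pixels'].astype(int); vv,uu=np.mgrid[:480,:640]; P=world(w,np.c_[uu.ravel(),vv.ravel()]).reshape(480,640,3)
for n,m in(('fin',(im[...,2]>im[...,0]+50)&(abs(P[...,2]-.06)<.005)&(abs(P[...,0]-.62)<.02)),('flap',(im[...,0]>im[...,2]+80)&(abs(P[...,2]-.026)<.006)&(abs(P[...,0]-.62)<.04))):
    Q=P[m]; print(n,m.sum(), Q.min(0),Q.max(0)) if m.sum() else print(n,0)
E
```

```text
25.55 [ 0.62460934 -0.09748418  0.17938949] [ 1.60812335 -0.30776171 -0.44804455]
fin 305 [0.61554186 0.04870465 0.05517984] [0.62614407 0.0588977  0.06299937]
flap 292 [ 0.59569536 -0.04908176  0.02138046] [ 0.6399551  -0.03968298  0.02892185]
```

View pics/wrist5.png

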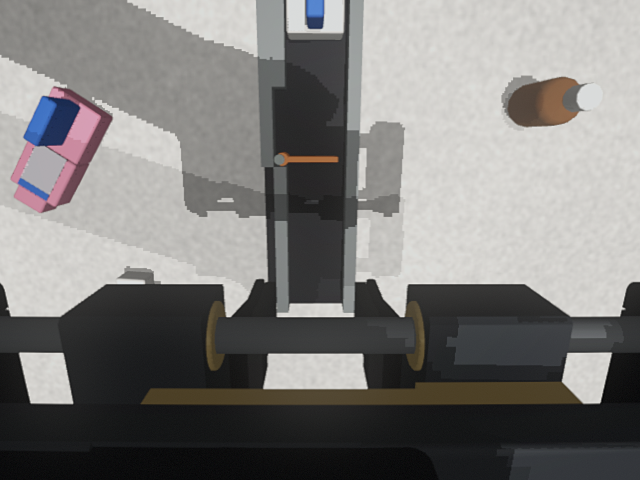

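The flap is shut (280–338, 159). The carrier lies behind it with its fin at (315,12), eased back about 2.4 mm as described, and the arm is clear.

```bash
python3 -c "
from h import *
print(workorder.job_done())"
```

```text
the job is handed in; nothing more can be done
None
```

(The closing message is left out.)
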